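# Square an LED light bar into its assembly jig

## Task

The LED light bar lies loose and askew on the plate of the assembly jig. Push it near one end and then the other until its whole long side lies flush along the steel rail and press it home there with a steady 15 N or so; then push it along the rail until its end is pressed just as firmly against the green end stop, and leave it there flush with the rail. The bar is delicate: never push on it with more than 20 N, slide it without lifting or tipping it, and leave everything else on the bench alone.

Things in the scene. Friction and masses are not known exactly. Their poses are not given: they have to be found in the camera images.
- jig: Aluminium base plate of the jig, fixed to the bench: 270 x 470 mm, 10 mm thick. Origin on the bench (z = 0) and x, y as its own axes: y runs along the plate's length and the rail, x points from the robot's side towards the rail. The plate reaches from x = -115 to +155 mm, y = -235 to +235 mm; its top is at z = 10 mm. The rail's face is at its x = +85 mm. The jig's place and yaw differ every time.
- rail: Dark steel rail screwed on the plate, 290 mm long (along y, centred), 20 mm thick and 18 mm high. Origin on the plate's top at the middle of the rail's face that looks to the robot (-x); axes as the jig's. Rigid: it does not give.
- stop: Green plastic end stop block fixed on the plate: 70 mm (x) by 60 mm (y), 22 mm high, with a small steel knob on top. Origin at the centre of its underside; axes as the jig's. It stands 195 mm from the jig's middle at either the +y or the -y end; its face towards the middle is 30 mm from its origin. Its x is 39 mm in the jig's frame. Rigid. At the other end lies a black blank cover 3 mm thick, same outline.
- bar: The LED light bar: smooth grey profile 92 mm wide (own x), 240 mm long (own y), 24 mm high, with a white board and yellow LEDs on top; 0.4 to 0.85 kg. Friction on the plate takes 1 to 5 N of any push before it reaches the rail or stop. Origin at the centre of its underside. Ends alike; too wide to grasp. It starts about 20 to 60 mm short of the rail, turned up to 0.15 rad, and 30 to 60 mm short of the stop.
- bar_center (a point): Centre of the bar, 12 mm above its underside. Meeting the bar at over about 40 mm/s already knocks it with more than 20 N; when home it is 46 mm from the rail's face and 150 mm along y from the stop's origin.
- bar_end1 (a point): Middle of the bar's +y end face (120 mm from its centre), 12 mm above its underside. Flush with the rail it is 46 mm from the rail's face.
- bar_end2 (a point): Middle of the bar's -y end face, likewise.
- spool: Bystander, loose: green solder spool standing on its flange, 60 mm across, 32 mm high, on the bench past the jig's +y end. Origin at its underside.
- breadboard: Bystander, loose: green breadboard 55 x 84 mm with a small display module, 22 mm high, on the bench past the jig's -y end. Origin at its underside.
- flux: Bystander, loose: small amber jar 44 mm across, 35 mm high, past the jig's -y end. Origin at its underside.
- driver_grip (a point): Bystander, loose: blue screwdriver, 160 mm long, lying on the jig's plate behind the rail. This point is on its handle.
- tin: Bystander, loose: steel bowl 60 mm across, 30 mm high, on the bench past the jig's +y end. Origin at its underside.

How it is judged:
By the outcome, as a careful person would: the job done as asked, in the order asked, and still so for the second after the job is handed in, with the robot touching nothing.
It also fails if it takes over 72 s, if anything falls off the work surface, if the arm or the gripper's body presses on something with over 40 N, if the wrist force passes 120 N, or if a joint passes its speed limit or range.

## Robot

A 6-joint arm with a two-finger parallel gripper is mounted at the origin on the work surface. World frame = base frame: x ahead of the robot, y to its left, z up, the work surface at z = 0. Lengths are in mm, angles in rad, forces in N, time in s.
With the tool pointing down it reaches from about 250 to 725 mm from the base axis. Payload 9.7 kg.
Tool frame: the origin (TCP) lies midway between the tips of the shut fingers; the grasp point (between the pads) lies 19 mm behind it (manip.grasp_offset is the distance from the TCP to the grasp point, in mm); z points along the fingers, y is the line along which they close (so a half turn about z gives the same grasp; the last joint's range is limited). The gripper opens to 85 mm and grips with 20 to 120 N. Pads are 22 mm wide; open, the fingers measure 114 mm over their backs; the gripper's body (76 mm by 85 mm) begins 54 mm behind the grasp point. The pads swing forward as they close: fully open they stand 13 mm farther back than shut.
Start: joints at [1.296, 0.087, 0.176, 1.66, 0, 1.571], TCP at [149.242, 529.362, 231.284] pointing down, gripper open.
Joint ranges: [-3.13, 3.13], [-0.85, 1.81], [-1.15, 1.24], [-2.2, 2.28], [-1.44, 1.52], [-3.14, 3.14]. Speed limits (rad/s): [2.22, 2.22, 2.57, 3.14, 3.14, 3.14].

## Interface

Orientations are given as a unit quaternion [w, x, y, z].
In Python, from plant import manip gives the robot as it stands.
- The arm moves only by the tool send_rows, never from a script. Its argument "motion" is one flat list of numbers, 6 for each row, row after row: the shift along the tool's x, y, z in units of 150 mm (1.0 is 150 mm), then the turn, a rotation vector about the tool's x, y, z in units of 60 degrees (1.0 is 60 degrees). In form: [dx, dy, dz, ax, ay, az, dx, dy, dz, ax, ay, az, ...]. A call has exactly 10 rows; each row shifts and turns the commanded pose from where the row before left it, along the tool's axes as they then stand; what a row does not reach is not made up. A row lasts 1/8 s, in which the tool goes at most 62.5 mm and 10.7 degrees, less where a joint would pass 70% of its speed; a pose out of reach is approached as far as the arm can. A call with a number of a shift or a turn outside -1 to 1 is refused whole. A call with a gripper value outside its range is refused whole. "grip" is the opening, from -1 (shut) to 1 (fully open), so that 0 is half open, set as the call begins (left out, the last holds). The fingers move at their own pace and stop on an object; "newtons" is the grip in N (left out, the last holds). Time passes only in rows, so rows that do not move let the fingers close, or fill a call up. It gives the time, the measured TCP pose, the force, the opening and the grip force at its end, in the units of the state.
- manip.get_obs(): the state, without advancing time (a new reading comes with each control period).
- manip.grab_frame(name): name is "scene" or "top" or "wrist"; returns the picture (420x560x3 uint8, red, green, blue); there is no depth.
- manip.get_calibration(name): a dict with "intrinsics" (3x3 intrinsics, pixels), "T" (4x4, takes a point from camera to world coordinates). Camera axes: x right, y up, looking along -z (the intrinsics and any distortion apply to the point x, -y, -z); pixel columns grow to the right and rows downward; lengths in mm; the calibration is good to about 2 mm. The wrist camera is an equidistant fisheye: a pixel r from the principal point sees the ray r / f radians off the axis. A picture is of the moment at which its call begins: read the wrist's pose just before it. get_calibration takes no time and is no camera call; for the wrist camera it gives the pose at the moment of the call.
- manip.sign_off(): hands the job in; it is judged then, once.
Trained networks look in the newest picture that a camera, given by its name, has taken for a name from the list of things; names that differ only in an ending like _2 or _b are one class to them, and where a whole thing is asked for, a point or a joint stands for the part that bears it (a point fixed in the world has none). Each returns a list of dicts, best first, with "p" (0 to 1); they miss things now and then, are a little off and sometimes report something else, mostly with a low value. They report only what shows in the picture. A call takes as long as a camera call.
- manip.search_frame(camera, thing): "xyz" ([x, y, z] in mm, in the coordinates of the camera as it stood for that picture, good to about 4 mm: the middle of the surface that is visible of it).
- manip.landmark_of(camera, thing): "xyz" ([x, y, z] in mm, in the coordinates of the camera as it stood for that picture, good to about 4 mm: a listed point, or the origin of a listed thing).
The state is a dict: "t": time; "joint_pos": joint angles; "qd": joint speeds; "joint_efforts": joint torques, N m; "position": TCP position; "ee_rot": TCP orientation; "wrist_force": force on the tool from outside, world axes, zero at the start; "moment": the same for the moment, N m; "width": finger opening in mm; "grip_force": force on a finger pad.
Only numpy, scipy, OpenCV 4.12 (cv2) and the standard library are available. Lean on these libraries where they do the work, as an engineer would, in place of code of your own. Each camera call takes 0.05 s, during which the arm holds its last target. There are 200 camera calls.

## Working session

There is one attempt and no reset: what is moved stays moved. The work goes in short steps, Python scripts to look and compute and a tool call to move; the robot and the scene stay as the last step left them, time stands still between calls to the robot, and variables do not carry over. Pictures are saved under pics/ and viewed, at most 10 in all, crops included, and the job is handed in when it is done.

Besides the shell and the picture viewer there is one more tool, called after ">>>" in YAML: its name, and indented under it one key for each argument. send_rows: Moves the arm, as the interface text tells. Its arguments: {"type":"object","properties":{"motion":{"type":"array","items":{"type":"number"}},"grip":{"type":"number"},"newtons":{"type":"number"}},"required":["motion"]}

```bash
mkdir -p pics; cat > h.py <<'E'
import numpy as np, cv2
from plant import manip
def snap(cam,name=None):
    im=manip.grab_frame(cam)
    if name: cv2.imwrite('pics/'+name,im[:,:,::-1])
    return im
def w(cam,p):
    T=np.array(manip.get_calibration(cam)['T']); return (T@np.r_[p,1])[:3]
def lm(cam,thing,n=2):
    return [(round(d['p'],2),np.round(w(cam,d['xyz']),1).tolist()) for d in manip.landmark_of(cam,thing)[:n]]
def proj(cam,P):
    c=manip.get_calibration(cam);T=np.linalg.inv(np.array(c['T']));q=(T@np.r_[P,1])[:3]
    q=np.array([q[0],-q[1],-q[2]]);u=np.array(c['intrinsics'])@q;return u[:2]/u[2]
def unproj(cam,uv,z):
    c=manip.get_calibration(cam);T=np.array(c['T']);K=np.array(c['intrinsics'])
    r=np.linalg.solve(K,np.r_[uv,1]);r=T[:3,:3]@np.array([r[0],-r[1],-r[2]]);o=T[:3,3]
    return o+r*(z-o[2])/r[2]
E
python3 - <<'E'
from h import *
o=manip.get_obs();print(o['t'],o['position'],o['ee_rot'],o['wrist_force'])
snap('top','top1.png');snap('scene','sc1.png')
c=manip.get_calibration('top');print({k:np.round(v,2).tolist() if not isinstance(v,str) else v for k,v in c.items()})
for t in ['jig','rail','stop','bar','bar_center','bar_end1','bar_end2']: print(t,lm('top',t))
E
```

```text
0.0 [149.18401645 529.13810198 230.58204912] [-9.57147226e-05  1.36984997e-01  9.90572896e-01 -6.63416116e-04] [ 0.1544762  -0.10351705  0.30835449]
{'intrinsics': [[453.0, 0.0, 277.66], [0.0, 453.0, 215.82], [0.0, 0.0, 1.0]], 'T': [[-0.01, 0.99, -0.12, 439.14], [-1.0, -0.01, -0.01, 9.63], [-0.01, 0.12, 0.99, 1072.75], [0.0, 0.0, 0.0, 1.0]]}
jig [(0.59, [456.0, 266.6, 8.6])]
rail [(0.98, [621.5, -50.2, 13.4]), (0.7, [541.2, -70.5, 23.5])]
stop [(0.71, [540.5, 139.0, 15.3])]
bar [(0.87, [543.2, -72.4, 10.9])]
bar_center [(0.88, [539.5, -73.2, 23.2])]
bar_end1 [(0.93, [506.8, 38.2, 21.1]), (0.78, [572.6, -182.4, 21.2])]
bar_end2 [(0.93, [506.8, 38.2, 21.1]), (0.78, [572.6, -182.4, 21.2])]
```

View pics/top1.png

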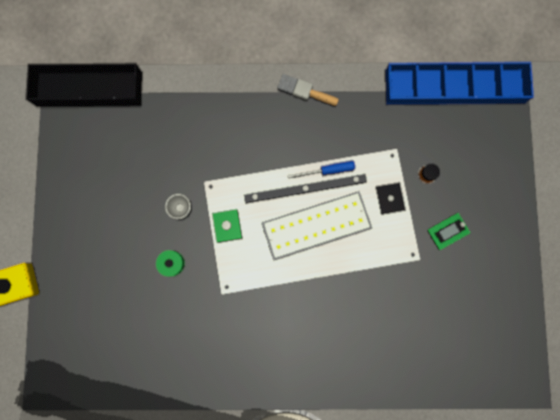

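View pics/sc1.png

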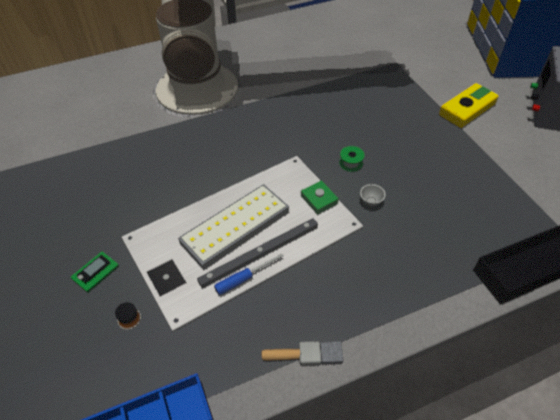

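The top view shows the plate with corners at (205,182), (397,150), (419,260) and (222,293). The rail runs from (245,199) to (366,179). The green stop is at (227,225), the jig's +y end, and the bar is centred at (317,226). The scene view agrees.

```bash
python3 - <<'E'
from h import *
im=cv2.imread('pics/top1.png')
g=cv2.cvtColor(im,cv2.COLOR_BGR2GRAY)
m=(g>150).astype(np.uint8);m[:130]=0;m[310:]=0;m[:,:195]=0;m[:,430:]=0
m=cv2.morphologyEx(m,cv2.MORPH_OPEN,np.ones((3,3)))
cs,_=cv2.findContours(m,0,1);c=max(cs,key=cv2.contourArea)
P=np.float32([unproj('top',p[0],10)[:2] for p in c])
r=cv2.minAreaRect(P);print('plate',r)
# jig frame
e=cv2.boxPoints(r);d=[e[1]-e[0],e[2]-e[1]];L=max(d,key=np.linalg.norm);L=L/np.linalg.norm(L);L*=np.sign(L[1])
ey=L;ex=np.array([L[1],-L[0]]);cen=np.array(r[0])-20*ex
print('yaw',np.arctan2(ey[1],ey[0])-np.pi/2,'jig',cen)
for n,x,y in [('railmid',85,0),('stop',39,195)]: print(n,cen+x*ex+y*ey, proj('top',np.r_[cen+x*ex+y*ey,28 if n=='railmid' else 32]))
# bar: dark outline inside
m2=((g<165)&(g>0)).astype(np.uint8);
cs,h=cv2.findContours(m2,cv2.RETR_LIST,1)
for c in cs:
    a=cv2.contourArea(c)
    if 1500<a<8000:
        P=np.float32([unproj('top',p[0],34)[:2] for p in c]);r=cv2.minAreaRect(P);b=cv2.minAreaRect(c)
        if 255<b[0][0]<380 and 180<b[0][1]<270: print('bar?',a,r)
E
python3 - <<'E'
import cv2
im=cv2.imread('pics/top1.png')[140:300,195:430];cv2.imwrite('pics/c1.png',cv2.resize(im,None,fx=3.4,fy=3.4,interpolation=cv2.INTER_CUBIC))
E
```

```text
plate ((554.2679443359375, -59.747711181640625), (270.918701171875, 470.4365234375), 9.494367599487305)
yaw 0.16570818 jig [534.54190826 -63.04672694]
railmid [618.37756348 -49.02591014] [305.9287313  191.89856574]
stop [540.84227371 135.71521115] [226.44180759 225.27445358]
```

View pics/c1.png

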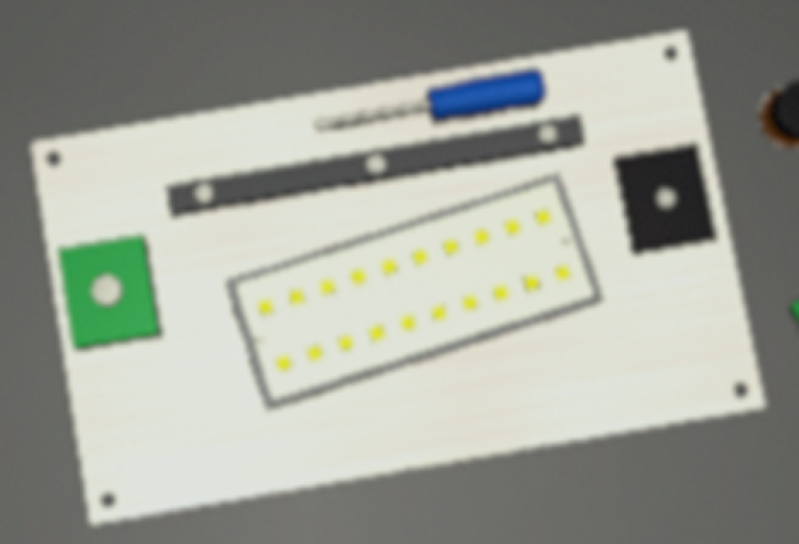

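>>> send_rows:
  motion: [0,0,0.22,0,0,-0.14,0,0,0.22,0,0,-0.14,0,0,0.22,0,0,-0.1405,-0.1315,-0.39,0,0,0,0,-0.1315,-0.39,0,0,0,0,-0.1315,-0.39,0,0,0,0,-0.1315,-0.39,0,0,0,0,-0.1315,-0.39,0,0,0,0,-0.1315,-0.39,0,0,0,0,-0.1315,-0.39,0,0,0,0]
  grip: -1

```text
t: 1.7
position: [353.5, 146.5, 132.6]
ee_rot: [0.001, -0.083, 0.997, 0.0]
wrist_force: [1.8, 1.0, -0.8]
width: -0.1
grip_force: 0.0
```

```bash
cat >> h.py <<'E'
C=np.array([534.54,-63.05]);th=.1657;EX=np.array([np.cos(th),np.sin(th)]);EY=np.array([-EX[1],EX[0]])
def jig(p): d=np.array(p[:2])-C; return np.round([d@EX,d@EY],1)
def st():
    o=manip.get_obs();f=o['wrist_force'];q=o['ee_rot'];from scipy.spatial.transform import Rotation as R
    r=R.from_quat(np.r_[q[1:],q[0]]).as_matrix()
    print('t',round(o['t'],2),'jig',jig(o['position']),'z',round(o['position'][2],1),'Fjig',np.round([f[:2]@EX,f[:2]@EY,f[2]],1),'toolx/-EX err',round(np.arctan2(r[:2,0]@-EY,r[:2,0]@-EX),4),'tilt',np.round(r[:2,2],4),'q6',round(o['joint_pos'][5],2),o['width'])
E
python3 -c "
from h import *;st()"
```

```text
t 1.7 jig [-144.   236.5] z 132.6 Fjig [ 1.9  0.7 -0.8] toolx/-EX err 0.0002 tilt [0.0013 0.0006] q6 0.23 -0.12181089419936592
```

>>> send_rows:
  motion: [-0.0985,-0.29,0,0,0,0,-0.0985,-0.29,0,0,0,0,-0.0985,-0.29,0,0,0,0,-0.0985,-0.29,0,0,0,0,0,0,0.15,0,0,0,0,0,0.15,0,0,0,0,0,0.15,0,0,0,0,0,0.14,0,0,0,0,0,0.1,0,0,0,0,0,0,0,0,0]

```text
t: 2.95
position: [439.2, -13.6, 28.0]
ee_rot: [-0.001, -0.083, 0.997, 0.0]
wrist_force: [-0.0, 0.3, -0.5]
width: -0.2
grip_force: 0.0
```

```bash
python3 -c "
from h import *;st();snap('wrist','w1.png');print(lm('wrist','bar_center'),lm('wrist','bar_end1'))"
```

```text
t 2.95 jig [-85.8  64.5] z 28.0 Fjig [ 0.   0.3 -0.5] toolx/-EX err -0.0001 tilt [-0.0016  0.0001] q6 -0.2 -0.2250323300423112
[] [(0.61, [574.1, -188.1, 26.4])]
```

View pics/w1.png

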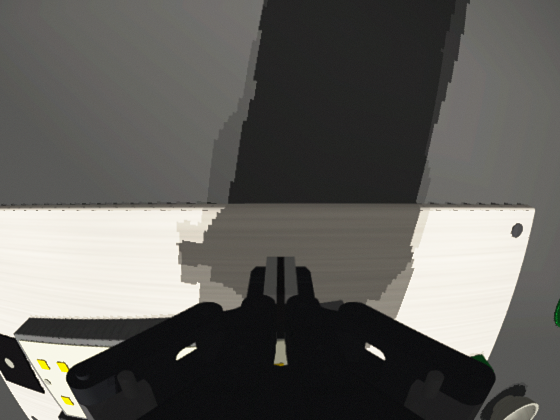

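The wrist view looks back toward the robot: the shut fingers are at (280,290), clear of the bar at lower left. Next I lower the tool and make a slow approach.

>>> send_rows:
  motion: [-0.02,0,0.05,0,0,0,-0.02,0,0,0,0,0,-0.02,0,0,0,0,0,-0.016,0,0,0,0,0,-0.016,0,0,0,0,0,-0.016,0,0,0,0,0,-0.016,0,0,0,0,0,-0.016,0,0,0,0,0,-0.016,0,0,0,0,0,-0.016,0,0,0,0,0]

```text
t: 4.35
position: [465.3, -9.4, 21.2]
ee_rot: [-0.0, -0.083, 0.997, 0.0]
wrist_force: [-1.7, -0.2, -0.7]
width: -0.1
grip_force: 0.7
```

```bash
python3 -c "
from h import *;st()"
```

```text
t 4.35 jig [-59.5  64.4] z 21.2 Fjig [-1.7  0.1 -0.7] toolx/-EX err -0.0002 tilt [-0.0005  0.    ] q6 -0.19 -0.13583168981712315
```

>>> send_rows:
  motion: [-0.018,0,0,0,0,0,-0.02,0,0,0,0,0,-0.02,0,0,0,0,0,-0.02,0,0,0,0,0,-0.02,0,0,0,0,0,-0.02,0,0,0,0,0,-0.02,0,0,0,0,0,-0.02,0,0,0,0,0,-0.02,0,0,0,0,0,-0.01,0,0,0,0,0]

```text
t: 5.6
position: [493.3, -4.7, 21.3]
ee_rot: [0.0, -0.083, 0.997, -0.0]
wrist_force: [-1.8, 1.1, 0.0]
width: -0.2
grip_force: 0.8
```

```bash
python3 -c "
from h import *;st();snap('top','t2.png')
for k in ['bar_center','bar_end1','bar_end2']: print(k,[(p,x,jig(x)) for p,x in lm('top',k)])"
```

```text
t 5.6 jig [-31.   64.3] z 21.3 Fjig [-1.6  1.4  0. ] toolx/-EX err -0.0001 tilt [ 0. -0.] q6 -0.18 -0.20416135925067314
bar_center []
bar_end1 [(0.95, [567.3, -188.9, 20.8], array([  11.6, -129.5]))]
bar_end2 [(0.95, [567.3, -188.9, 20.8], array([  11.6, -129.5]))]
```

>>> send_rows:
  motion: [0.1,0,0,0,0,0,0.1,0,0,0,0,0,0,-0.257,0,0,0,0,0,-0.257,0,0,0,0,0,-0.257,0,0,0,0,0,-0.257,0,0,0,0,-0.02,0,0,0,0,0,-0.02,0,0,0,0,0,-0.02,0,0,0,0,0,-0.02,0,0,0,0,0]

```text
t: 7.05
position: [500.9, -159.0, 21.4]
ee_rot: [0.0, -0.083, 0.997, 0.0]
wrist_force: [-0.2, 0.2, 0.1]
width: 0.1
grip_force: 0.0
```

>>> send_rows:
  motion: [-0.018,0,0,0,0,0,-0.018,0,0,0,0,0,-0.018,0,0,0,0,0,-0.018,0,0,0,0,0,-0.018,0,0,0,0,0,-0.018,0,0,0,0,0,-0.018,0,0,0,0,0,-0.018,0,0,0,0,0,-0.018,0,0,0,0,0,-0.009,0,0,0,0,0]

```text
t: 8.3
position: [526.2, -155.5, 21.2]
ee_rot: [-0.0, -0.083, 0.997, 0.0]
wrist_force: [-1.0, -0.5, 0.3]
width: -0.0
grip_force: 0.8
```

```bash
python3 -c "
from h import *;st();snap('top','t3.png')
for k in ['bar_center','bar_end1','bar_end2']: print(k,[(p,x,jig(x)) for p,x in lm('top',k)])
im=cv2.imread('pics/t3.png')[140:300,195:430];cv2.imwrite('pics/c3.png',cv2.resize(im,None,fx=3.4,fy=3.4,interpolation=cv2.INTER_CUBIC))"
```

```text
t 8.3 jig [-23.4 -89.9] z 21.2 Fjig [-1.  -0.3  0.3] toolx/-EX err -0.0001 tilt [-0.0001  0.0001] q6 -0.45 -0.028649997173218915
bar_center [(0.82, [564.7, -75.8, 19.3], array([ 27.6, -17.6])), (0.51, [679.8, -119.5, 19.8], array([134. , -79.6]))]
bar_end1 [(0.97, [585.5, -185.3, 19.3], array([  30.1, -129. ])), (0.82, [544.8, 43.3, 18.7], array([ 27.7, 103.2]))]
bar_end2 [(0.97, [585.5, -185.3, 19.3], array([  30.1, -129. ])), (0.82, [544.8, 43.3, 18.7], array([ 27.7, 103.2]))]
```

View pics/c3.png

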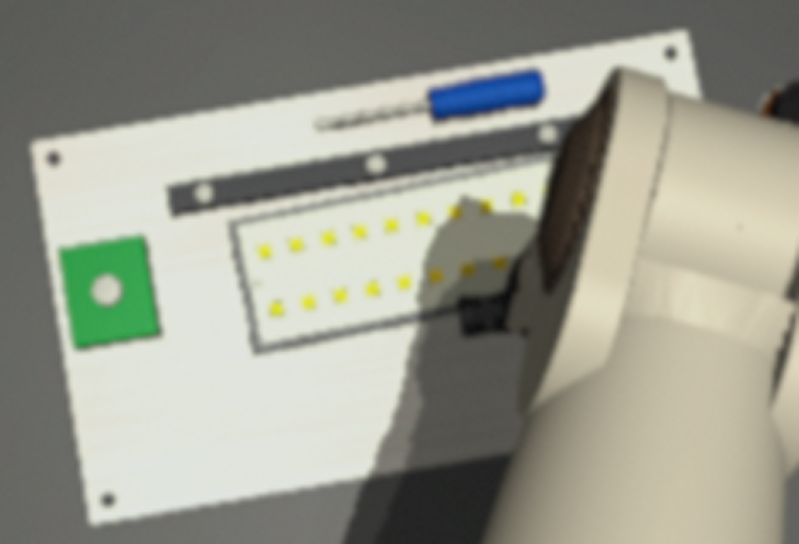

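The bar is now nearly parallel to the rail, a narrow gap short of it, and the tool is touching near the -y end. I continue gently.

>>> send_rows:
  motion: [-0.006,0,0,0,0,0,-0.006,0,0,0,0,0,-0.005,0,0,0,0,0,-0.005,0,0,0,0,0,-0.005,0,0,0,0,0,-0.004,0,0,0,0,0,-0.004,0,0,0,0,0,-0.004,0,0,0,0,0,-0.003,0,0,0,0,0,-0.003,0,0,0,0,0]

```text
t: 9.75
position: [530.5, -154.4, 21.0]
ee_rot: [-0.002, -0.082, 0.997, 0.0]
wrist_force: [-14.8, -1.9, 7.9]
width: 0.1
grip_force: 7.5
```

>>> send_rows:
  motion: [0.05,0,0,0,0,0,0.1,0,0,0,0,0,0,0,0,0,0,0,0,0.27,0,0,0,0,0,0.27,0,0,0,0,0,0.27,0,0,0,0,0,0.27,0,0,0,0,-0.02,0,0,0,0,0,-0.02,0,0,0,0,0,-0.016,0,0,0,0,0]

```text
t: 11.0
position: [492.6, 2.3, 21.3]
ee_rot: [0.0, -0.082, 0.997, -0.0]
wrist_force: [0.3, -0.1, -0.3]
width: -0.1
grip_force: 0.0
```

```bash
python3 -c "
from h import *;st()"
```

```text
t 11.0 jig [-30.6  71.3] z 21.3 Fjig [ 0.3 -0.2 -0.3] toolx/-EX err -0.0012 tilt [ 0.0002 -0.0001] q6 -0.16 -0.12722724335739183
```

>>> send_rows:
  motion: [-0.014,0,0,0,0,0,-0.012,0,0,0,0,0,-0.01,0,0,0,0,0,-0.008,0,0,0,0,0,-0.007,0,0,0,0,0,-0.007,0,0,0,0,0,-0.006,0,0,0,0,0,-0.005,0,0,0,0,0,-0.004,0,0,0,0,0,-0.003,0,0,0,0,0]

```text
t: 12.25
position: [503.4, 4.9, 21.3]
ee_rot: [-0.0, -0.083, 0.997, 0.0]
wrist_force: [-1.1, 1.1, -0.0]
width: -0.3
grip_force: 0.6
```

```bash
python3 -c "
from h import *;st()"
```

```text
t 12.25 jig [-19.5  72.1] z 21.3 Fjig [-0.9  1.3 -0. ] toolx/-EX err -0.0001 tilt [-0.  0.] q6 -0.16 -0.3176996263507611
```

Pushing, not yet at the rail here. I advance slowly.

>>> send_rows:
  motion: [-0.004,0,0,0,0,0,-0.003,0,0,0,0,0,-0.003,0,0,0,0,0,-0.002,0,0,0,0,0,-0.002,0,0,0,0,0,-0.002,0,0,0,0,0,0,0,0,0,0,0,0,0,0,0,0,0,0,0,0,0,0,0,0,0,0,0,0,0]

```text
t: 13.5
position: [505.5, 5.2, 21.3]
ee_rot: [-0.0, -0.083, 0.997, -0.0]
wrist_force: [-5.0, -0.2, 2.2]
width: -0.1
grip_force: 2.6
```

```bash
python3 -c "
from h import *;st()"
```

```text
t 13.5 jig [-17.3  72.1] z 21.3 Fjig [-5.   0.7  2.2] toolx/-EX err -0.0002 tilt [-0.0004 -0.0001] q6 -0.16 -0.11879753605795765
```

>>> send_rows:
  motion: [-0.002,0,0,0,0,0,-0.002,0,0,0,0,0,-0.002,0,0,0,0,0,0,0,0,0,0,0,0,0,0,0,0,0,0,0,0,0,0,0,0,0,0,0,0,0,0,0,0,0,0,0,0,0,0,0,0,0,0,0,0,0,0,0]

```text
t: 14.75
position: [505.6, 5.2, 21.2]
ee_rot: [-0.001, -0.083, 0.997, -0.0]
wrist_force: [-9.7, -0.3, 4.6]
width: -0.1
grip_force: 4.9
```

>>> send_rows:
  motion: [-0.002,0,0,0,0,0,-0.002,0,0,0,0,0,-0.003,0,0,0,0,0,0,0,0,0,0,0,0,0,0,0,0,0,0,0,0,0,0,0,0,0,0,0,0,0,0,0,0,0,0,0,0,0,0,0,0,0,0,0,0,0,0,0]

```text
t: 16.0
position: [505.7, 5.2, 21.0]
ee_rot: [-0.002, -0.083, 0.997, -0.0]
wrist_force: [-14.9, -2.4, 8.0]
width: -0.1
grip_force: 7.3
```

>>> send_rows:
  motion: [0.04,0,0,0,0,0,0.06,0,0,0,0,0,0,0,0,0,0,0,0,-0.3,0,0,0,0,0,-0.3,0,0,0,0,0,0,0,0,0,0,-0.018,0,0,0,0,0,-0.015,0,0,0,0,0,-0.012,0,0,0,0,0,-0.01,0,0,0,0,0]

```text
t: 17.25
position: [516.0, -83.8, 21.3]
ee_rot: [0.0, -0.083, 0.997, 0.0]
wrist_force: [0.5, 0.1, 0.2]
width: 0.1
grip_force: 0.0
```

>>> send_rows:
  motion: [-0.008,0,0,0,0,0,-0.006,0,0,0,0,0,-0.006,0,0,0,0,0,-0.006,0,0,0,0,0,-0.004,0,0,0,0,0,-0.003,0,0,0,0,0,-0.003,0,0,0,0,0,0,0,0,0,0,0,0,0,0,0,0,0,0,0,0,0,0,0]

```text
t: 18.5
position: [520.7, -83.6, 21.2]
ee_rot: [-0.001, -0.083, 0.997, -0.0]
wrist_force: [-5.2, -2.2, 2.4]
width: 0.1
grip_force: 2.6
```

```bash
python3 -c "
from h import *;st()"
```

```text
t 18.5 jig [-17. -18.] z 21.2 Fjig [-5.5 -1.3  2.4] toolx/-EX err -0.0004 tilt [-0.001  -0.0004] q6 -0.32 0.10511476294942426
```

>>> send_rows:
  motion: [-0.003,0,0,0,0,0,-0.003,0,0,0,0,0,-0.003,0,0,0,0,0,-0.002,0,0,0,0,0,-0.001,0,0,0,0,0,0,0,0,0,0,0,0,0,0,0,0,0,0,0,0,0,0,0,0,0,0,0,0,0,0,0,0,0,0,0]

```text
t: 19.75
position: [520.8, -83.6, 21.1]
ee_rot: [-0.002, -0.082, 0.997, -0.0]
wrist_force: [-14.4, -3.8, 7.6]
width: 0.0
grip_force: 7.3
```

```bash
python3 -c "
from h import *;st()"
```

```text
t 19.75 jig [-17. -18.] z 21.1 Fjig [-14.8  -1.4   7.6] toolx/-EX err -0.0008 tilt [-0.0044 -0.0009] q6 -0.32 0.03889566036738702
```

>>> send_rows:
  motion: [0.04,0,0,0,0,0,0.06,0,0,0,0,0,0,0,0,0,0,0,0,-0.25,0,0,0,0,0,-0.25,0,0,0,0,0,0,0,0,0,0,-0.02,0,0,0,0,0,-0.018,0,0,0,0,0,-0.014,0,0,0,0,0,-0.01,0,0,0,0,0]

```text
t: 21.0
position: [529.9, -157.6, 21.3]
ee_rot: [0.0, -0.083, 0.997, -0.0]
wrist_force: [0.4, -0.4, 0.3]
width: -0.0
grip_force: 0.0
```

>>> send_rows:
  motion: [-0.008,0,0,0,0,0,-0.006,0,0,0,0,0,-0.006,0,0,0,0,0,-0.004,0,0,0,0,0,-0.004,0,0,0,0,0,-0.002,0,0,0,0,0,0,0,0,0,0,0,0,0,0,0,0,0,0,0,0,0,0,0,0,0,0,0,0,0]

```text
t: 22.25
position: [533.1, -157.5, 21.2]
ee_rot: [-0.001, -0.082, 0.997, -0.0]
wrist_force: [-7.3, -1.5, 3.5]
width: 0.1
grip_force: 3.3
```

```bash
python3 -c "
from h import *;st()"
```

```text
t 22.25 jig [-17.  -92.9] z 21.2 Fjig [-7.5 -0.3  3.5] toolx/-EX err -0.0006 tilt [-0.0021 -0.0003] q6 -0.45 0.085308842734257
```

>>> send_rows:
  motion: [0.04,0,0,0,0,0,0.06,0,0,0,0,0,0,0,0,0,0,0,0,-0.2,0,0,0,0,0,-0.2,0,0,0,0,0,-0.147,0,0,0,0,0,0,0,0,0,0,-0.233,0,0,0,0,0,-0.233,0,0,0,0,0,0,0,0,0,0,0]

```text
t: 23.5
position: [603.3, -227.7, 20.8]
ee_rot: [-0.0, -0.084, 0.996, 0.0]
wrist_force: [-0.7, 0.1, -0.6]
width: 0.2
grip_force: 0.0
```

```bash
python3 -c "
from h import *;st();snap('top','t4.png')
for k in ['bar_center','bar_end1']: print(k,[(p,x,jig(x)) for p,x in lm('top',k)])
im=cv2.imread('pics/t4.png')[140:300,195:430];cv2.imwrite('pics/c4.png',cv2.resize(im,None,fx=3.4,fy=3.4,interpolation=cv2.INTER_CUBIC))"
```

```text
t 23.5 jig [  40.6 -173.8] z 20.8 Fjig [-0.7  0.2 -0.6] toolx/-EX err 0.0017 tilt [-0.0001  0.0005] q6 -0.53 0.20742695445982282
bar_center [(0.88, [576.6, -71.9, 23.1], array([ 40. , -15.7]))]
bar_end1 [(0.93, [556.3, 43.9, 23.2], array([ 39.1, 101.9])), (0.88, [593.0, -186.5, 19.4], array([  37.3, -131.4]))]
```

View pics/c4.png

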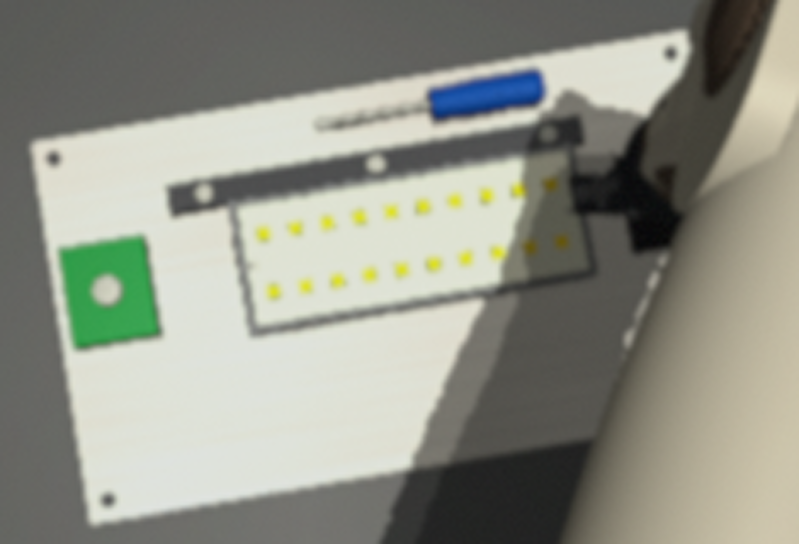

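The bar is flush along the rail, and the fingers stand off its -y end at about (600,195). Now I push along the rail.

>>> send_rows:
  motion: [0,0.02,0,0,0,0,0,0.02,0,0,0,0,0,0.02,0,0,0,0,0,0.018,0,0,0,0,0,0.018,0,0,0,0,0,0.018,0,0,0,0,0,0.018,0,0,0,0,0,0.018,0,0,0,0,0,0.018,0,0,0,0,0,0.018,0,0,0,0]

```text
t: 24.9
position: [597.2, -201.8, 21.3]
ee_rot: [0.0, -0.083, 0.997, -0.0]
wrist_force: [0.0, -1.9, -0.4]
width: 0.1
grip_force: 0.9
```

>>> send_rows:
  motion: [0,0.02,0,0,0,0,0,0.02,0,0,0,0,0,0.02,0,0,0,0,0,0.02,0,0,0,0,0,0.02,0,0,0,0,0,0.02,0,0,0,0,0,0.02,0,0,0,0,0,0.02,0,0,0,0,0,0.02,0,0,0,0,0,0.02,0,0,0,0]

```text
t: 26.15
position: [592.2, -171.9, 21.3]
ee_rot: [-0.0, -0.083, 0.997, -0.0]
wrist_force: [0.0, -2.0, -0.8]
width: 0.1
grip_force: 0.9
```

```bash
python3 -c "
from h import *;st();snap('top','t5.png')
for k in ['bar_center','bar_end1']: print(k,[(p,x,jig(x)) for p,x in lm('top',k)])"
```

```text
t 26.15 jig [  38.9 -116.9] z 21.3 Fjig [-0.3 -2.  -0.8] toolx/-EX err -0.0002 tilt [-0. -0.] q6 -0.45 0.14985380022164904
bar_center [(0.39, [451.7, 265.6, 5.2], array([-27.5, 337.8]))]
bar_end1 [(0.68, [550.8, 74.7, 21.7], array([ 38.8, 133.2])), (0.61, [587.5, -153.4, 21.4], array([ 37.3, -97.8]))]
```

>>> send_rows:
  motion: [0,0.018,0,0,0,0,0,0.018,0,0,0,0,0,0.018,0,0,0,0,0,0.018,0,0,0,0,0,0.014,0,0,0,0,0,0.012,0,0,0,0,0,0.01,0,0,0,0,0,0.008,0,0,0,0,0,0.006,0,0,0,0,0,0.006,0,0,0,0]

```text
t: 27.55
position: [589.1, -153.1, 21.3]
ee_rot: [0.0, -0.083, 0.997, -0.0]
wrist_force: [-0.7, -1.3, -0.1]
width: -0.2
grip_force: 1.0
```

>>> send_rows:
  motion: [0,0.005,0,0,0,0,0,0.005,0,0,0,0,0,0.005,0,0,0,0,0,0.005,0,0,0,0,0,0.004,0,0,0,0,0,0.004,0,0,0,0,0,0.004,0,0,0,0,0,0.003,0,0,0,0,0,0,0,0,0,0,0,0,0,0,0,0]

```text
t: 28.8
position: [588.2, -147.9, 21.3]
ee_rot: [-0.0, -0.083, 0.997, 0.0]
wrist_force: [0.0, -2.4, 0.4]
width: 0.1
grip_force: 0.7
```

```bash
python3 -c "
from h import *;st()"
```

```text
t 28.8 jig [ 39.  -92.5] z 21.3 Fjig [-0.4 -2.3  0.4] toolx/-EX err -0.0001 tilt [-0.      0.0001] q6 -0.41 0.08568579706203899
```

>>> send_rows:
  motion: [0,0.003,0,0,0,0,0,0.003,0,0,0,0,0,0.003,0,0,0,0,0,0.003,0,0,0,0,0,0.003,0,0,0,0,0,0.003,0,0,0,0,0,0,0,0,0,0,0,0,0,0,0,0,0,0,0,0,0,0,0,0,0,0,0,0]

```text
t: 30.05
position: [587.8, -145.4, 21.3]
ee_rot: [0.0, -0.083, 0.997, -0.0]
wrist_force: [0.7, -3.9, 1.1]
width: 0.2
grip_force: 2.0
```

```bash
python3 -c "
from h import *;st()"
```

```text
t 30.05 jig [ 39. -90.] z 21.3 Fjig [ 0.  -4.   1.1] toolx/-EX err -0.0002 tilt [ 0.0001 -0.0002] q6 -0.41 0.21694081966003573
```

>>> send_rows:
  motion: [0,0.002,0,0,0,0,0,0.002,0,0,0,0,0,0.002,0,0,0,0,0,0,0,0,0,0,0,0,0,0,0,0,0,0,0,0,0,0,0,0,0,0,0,0,0,0,0,0,0,0,0,0,0,0,0,0,0,0,0,0,0,0]

```text
t: 31.3
position: [587.8, -145.3, 21.4]
ee_rot: [0.0, -0.082, 0.997, -0.001]
wrist_force: [1.3, -7.9, -0.4]
width: -0.1
grip_force: 4.1
```

```bash
python3 -c "
from h import *;st()"
```

```text
t 31.3 jig [ 38.9 -89.9] z 21.4 Fjig [ 0.  -8.  -0.4] toolx/-EX err -0.0008 tilt [ 0.0003 -0.0016] q6 -0.41 -0.10952563134838356
```

>>> send_rows:
  motion: [0,0.003,0,0,0,0,0,0.003,0,0,0,0,0,0.003,0,0,0,0,0,0.002,0,0,0,0,0,0,0,0,0,0,0,0,0,0,0,0,0,0,0,0,0,0,0,0,0,0,0,0,0,0,0,0,0,0,0,0,0,0,0,0]

```text
t: 32.55
position: [587.7, -145.0, 21.5]
ee_rot: [0.0, -0.082, 0.997, -0.002]
wrist_force: [2.6, -14.5, -2.6]
width: -0.3
grip_force: 7.5
```

>>> send_rows:
  motion: [0,0,0,0,0,0,0,0,0,0,0,0,0,0,0,0,0,0,0,0,0,0,0,0,0,-0.02,0,0,0,0,0,-0.06,0,0,0,0,0,-0.12,0,0,0,0,0,-0.06,0,0,0,0,0,0,-0.25,0,0,0,0,0,-0.25,0,0,0]

```text
t: 33.8
position: [593.4, -181.8, 96.7]
ee_rot: [-0.001, -0.082, 0.997, 0.0]
wrist_force: [0.2, -0.6, 0.3]
width: 0.2
grip_force: 0.0
```

>>> send_rows:
  motion: [0.38,0,-0.1,0,0,0,0.38,0,0,0,0,0,0.38,0,0,0,0,0,0.38,0,0,0,0,0,0,0,0,0,0,0,0,0,0,0,0,0,0,0,0,0,0,0,0,0,0,0,0,0,0,0,0,0,0,0,0,0,0,0,0,0]

```text
t: 35.05
position: [369.1, -218.7, 111.2]
ee_rot: [-0.0, -0.083, 0.997, 0.0]
wrist_force: [0.6, 0.4, 0.9]
width: -0.1
grip_force: 0.0
```

```bash
python3 -c "
from h import *;st();snap('top','t6.png')
for k in ['bar_center','bar_end1']: print(k,[(p,x,jig(x)) for p,x in lm('top',k)])
im=cv2.imread('pics/t6.png')[140:300,195:430];cv2.imwrite('pics/c6.png',cv2.resize(im,None,fx=3.4,fy=3.4,interpolation=cv2.INTER_CUBIC))"
```

```text
t 35.05 jig [-188.9 -126.3] z 111.2 Fjig [0.7 0.2 0.9] toolx/-EX err 0.0002 tilt [-0.0003  0.0002] q6 -0.7 -0.11147873915337353
bar_center [(0.74, [566.7, -12.6, 21.8], array([40. , 44.5]))]
bar_end1 [(0.94, [548.9, 105.7, 19.2], array([ 42. , 164.1])), (0.62, [582.5, -126.2, 19.0], array([ 36.9, -70.2]))]
```

View pics/c6.png

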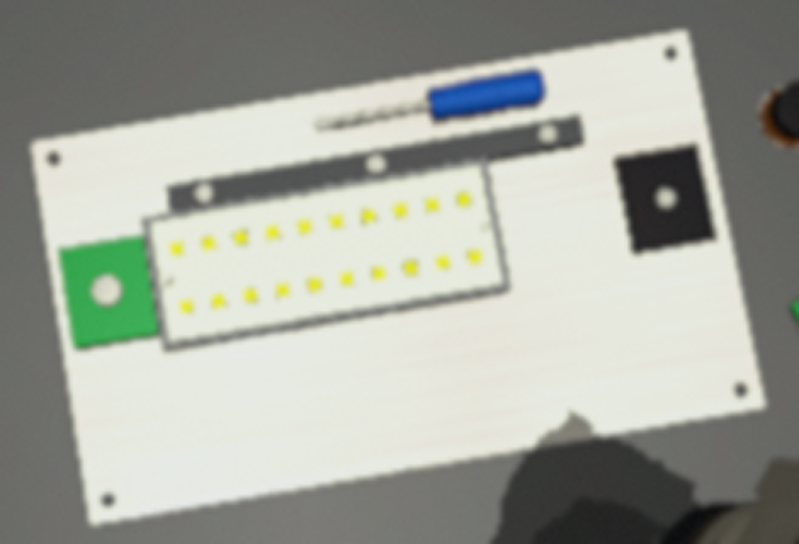

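The bar sits against the rail and the green stop, with everything else in place. One numeric check of its angle against the rail.

```bash
python3 - <<'E'
from h import *
def edge(f,ys,x0,z,r=9,rail=False):
    g=cv2.cvtColor(cv2.imread('pics/'+f),cv2.COLOR_BGR2GRAY).astype(np.float32);out=[]
    for y in ys:
        s=np.arange(-r,r+.1,.5);P=[proj('top',np.r_[C+(x0+a)*EX+y*EY,z]) for a in s]
        v=np.array([cv2.getRectSubPix(g,(1,1),tuple(map(float,p)))[0,0] for p in P])
        w_=np.clip(v.max()-v-25,0,None);out.append((s*w_).sum()/w_.sum()+x0)
    p=np.polyfit(ys,out,1);print(f,'slope',p[0].round(4),'x at mid',np.polyval(p,np.mean(ys)).round(2),'res',np.std(out-np.polyval(p,ys)).round(2))
edge('t6.png',np.arange(-60,155,10),-7,34)
edge('t4.png',np.arange(0,85,8),-7,34)
edge('t6.png',np.arange(-138,-85,6),95,28,22)
edge('t1.png' if 0 else 'top1.png',np.arange(-138,138,8),95,28,22)
E
```

```text
t6.png slope 0.001 x at mid -5.5 res 0.13
t4.png slope 0.0015 x at mid -5.51 res 0.16
t6.png slope 0.041 x at mid 93.98 res 1.04Traceback (most recent call last):
  File "<stdin>", line 12, in <module>
  File "<stdin>", line 5, in edge
  File "h.py", line 12, in proj
    c=manip.get_calibration(cam);T=np.linalg.inv(np.array(c['T']));q=(T@np.r_[P,1])[:3]
ValueError: time passes only in moves, steps and waits
```

The near edge sits at the same offset (-5.5 mm) and angle (within 0.0005 rad) as when the bar was pressed flush, so I hand in.

```bash
python3 -c "
from plant import manip;print(manip.sign_off())"
```

```text
the job is handed in; nothing more can be done
None
```

The job is handed in: the bar lies flush along the rail, pressed home with about 15 N, and its end was pressed against the green stop with 14.5 N; no force reading passed 15 N, and the last move ended at 35 s.

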